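Make up two microscope optical columns

ROBOT

A 6-joint arm with a two-finger parallel gripper is mounted at the origin on the work surface. World frame = base frame: x ahead of the robot, y to its left, z up, the work surface at z = 0. Lengths are in m, angles in rad, forces in N, time in s.
With the tool pointing down it reaches from about 0.275 to 1 m from the base axis. Payload 8.4 kg.
Tool frame: the origin (TCP) lies at the very end of the fingers, on their centre line; the grasp point (between the pads) lies 19 mm behind it (ctrl.grip_point_offset is the distance from the TCP to the grasp point, in m); z points along the fingers, y is the line along which they close (so a half turn about z gives the same grasp; the last joint's range is limited). The gripper opens to 85 mm and grips with 20 to 120 N. Pads are 22 mm wide; open, the fingers measure 114 mm over their backs; the gripper's body (76 mm by 85 mm) begins 54 mm behind the grasp point. The pads swing forward as they close: fully open they stand 13 mm farther back than shut.
Start: joints at [-1.223, 0.353, 1.633, -0, 1.155, -0.002], TCP at [0.214, -0.587, 0.231] pointing down, gripper open.
Joint ranges: [-2.63, 2.63], [-0.92, 2.1], [0.06, 2.66], [-1.3, 4.44], [0, 2.69], [-3.02, 3.02]. Speed limits (rad/s): [2.22, 2.22, 2.79, 3.14, 3.14, 3.14].

INTERFACE

Orientations are given as a unit quaternion [x, y, z, w].
In Python, from bench import ctrl, vision gives the robot as it stands. The module is installed in compiled form; this text tells all that it offers.
- The arm moves only by the shell command python3 -m pendant 'ROWS'. ROWS is JSON, a list that holds one entry, the list of rows, each a list of 7 numbers: the shift along the world's x, y, z in units of 30 mm (1.0 is 30 mm), then the turn, a rotation vector about the world's x, y, z in units of 6 degrees (1.0 is 6 degrees), then the opening, from -1 (shut) to 1 (fully open). In form: [[[tx, ty, tz, wx, wy, wz, jaw], ...]]. A call has 1 to 10 rows; each row shifts and turns the commanded pose from where the row before left it; what a row does not reach is not made up. A row lasts 1/12 s, in which the tool goes at most 41.7 mm and 7.16 degrees, less where a joint would pass 70% of its speed; a pose out of reach is approached as far as the arm can. A call is refused whole if a number of a shift passes 1 or a number of a turn 1, either way. A call with a gripper value outside its range is refused whole. The fingers move at their own pace and stop on an object; the grip force is fixed at half the most. Time passes only in rows, so rows that do not move let the fingers close. It gives the time, the measured TCP pose, the force, the opening and the grip force at its end, in the units of the state.
- ctrl.get_state(): the state, without advancing time (a new reading comes with each control period).
- vision.read_camera(name): name is "scene" or "top"; returns a dict with "pixels" (400x640x3 uint8, red, green, blue), "depth" (400x640 float32, m along the optical axis (not along the pixel's ray), 0 where there is no reading), "fx", "fy", "cx", "cy" (pixels), "pose" (4x4, takes a point from camera to world coordinates). Camera axes: x right, y up, looking along -z (the intrinsics and any distortion apply to the point x, -y, -z); pixel columns grow to the right and rows downward; lengths in m; the calibration is good to about 2 mm. A picture is of the moment at which its call begins.
- ctrl.finish_job(): hands the job in; it is judged then, once.
The state is a dict: "time_s": time; "q": joint angles; "qvel": joint speeds; "effort": joint torques, N m; "ee_pos": TCP position; "tcp_rot": TCP orientation; "wrist_force": force on the tool from outside, world axes, zero at the start; "torque": the same for the moment, N m; "width": opening from 0.0 (shut) to 1.0 (fully open); "finger_force": force on a finger pad.
Only numpy, scipy, OpenCV 4.12 (cv2) and the standard library are available. Lean on these libraries where they do the work, as an engineer would, in place of code of your own. Each camera call takes 0.05 s, during which the arm holds its last target. There are 200 camera calls.

TASK

Make up both optical columns on the bench: on the ivory port stack the brass spacer, then the green filter cell, then the silver lens cell; on the blue port put the red filter cell and then the black eyepiece. Each piece must stand upright with its foot fully home in the recess below it; do not tip any piece over or disturb the wash bottle, the screwdriver or the thumb nut, and let go of everything.

Things in the scene. Friction and masses are not known exactly. Their poses are not given: they have to be found in the camera images.
- spacer: Brass spacer ring, yellow metal with a black round opening on top. Tapered foot 5 mm high (radius 13 mm, 16 at its shoulder) under a round body 50 mm across, 28 mm high; total 33 mm. Top recess: radius 19, 6 mm deep, for the foot of the next piece, whose shoulder then rests on this rim (its origin 5 mm below this top). Origin: centre of the foot's underside; z up. About 220 g, loose, upright.
- green_cell: Green filter cell, green body with bright green glass on top. Tapered foot 5 mm high (radius 13 mm, 16 at its shoulder) under a round body 50 mm across, 28 mm high; total 33 mm. Top recess: radius 19, 6 mm deep, for the foot of the next piece, whose shoulder then rests on this rim (its origin 5 mm below this top). Origin: centre of the foot's underside; z up. About 120 g, loose, upright.
- lens_cell: Silver lens cell, silver-white body with pale blue glass on top. Tapered foot 5 mm high (radius 13 mm, 16 at its shoulder) under a round body 50 mm across, 36 mm high; total 41 mm. Top recess: radius 19, 6 mm deep, for the foot of the next piece, whose shoulder then rests on this rim (its origin 5 mm below this top). Origin: centre of the foot's underside; z up. About 150 g, loose, upright.
- red_cell: Red filter cell, red body with bright red glass on top. Tapered foot 5 mm high (radius 13 mm, 16 at its shoulder) under a round body 50 mm across, 28 mm high; total 33 mm. Top recess: radius 19, 6 mm deep, for the foot of the next piece, whose shoulder then rests on this rim (its origin 5 mm below this top). Origin: centre of the foot's underside; z up. About 120 g, loose, upright.
- eyepiece: Black eyepiece with grey grip rings and a small violet lens on top. Tapered foot 5 mm high (radius 13 mm, 16 at its shoulder) under a round body 50 mm across, 47 mm high; total 52 mm. It is 50 mm across only up to 35 mm above the origin; above 42 mm it is a 40 mm eyecup, flat top, no recess. Origin: centre of the foot's underside; z up. About 160 g, loose, upright.
- ivory_port: Ivory port. Fixed. Dark round flange (radius 40, 8 mm thick) with a cream-white collar of radius 26 mm, rim 35 mm above the bench; top recess of radius 19 mm, 6 mm deep. A seated piece rests with its shoulder on the rim, its origin 30 mm above the bench. Origin: centre of the underside, on the bench; z up.
- blue_port: Blue port. Fixed. Dark round flange (radius 40, 8 mm thick) with a blue collar of radius 26 mm, rim 35 mm above the bench; top recess of radius 19 mm, 6 mm deep. A seated piece rests with its shoulder on the rim, its origin 30 mm above the bench. Origin: centre of the underside, on the bench; z up.
- wash_bottle: Bystander, to be left alone: closed white bottle with red cap, 52 mm across, 110 mm high, standing beyond the work. Origin: centre of its underside.
- driver: Bystander, to be left alone: screwdriver 160 mm long lying beyond the work. Origin: under it, about its middle; x along it towards the tip.
- thumb_nut: Bystander, to be left alone: small steel thumb nut, 26 mm across, 18 mm high, lying among the pieces. Origin: centre of its underside.
There are look-alikes about, which are no part of the job. What is meant by the blue_port is not pink, and is the smaller of those in its own colour. What is shaped like the lens_cell but pink is not meant.

How it is judged:
At the end, for the whole second after the job is handed in: Spacer in the ivory port, green cell on it, lens cell on that; red cell in the blue port, eyepiece on it. Each within 6 mm of the axis of the one below, shoulder on the rim below (height +2.5/-4 mm), upright within 0.07 rad, at rest (horizontal distance between spacer and ivory_port below 0.006 m and z of spacer in the frame of ivory_port between 0.026 and 0.0325 m and angle between each of spacer, green_cell, lens_cell, red_cell, eyepiece's own z axis and vertical below 0.07 rad and linear speed of each of spacer, green_cell, lens_cell, red_cell, eyepiece below 0.02 m/s and horizontal distance between green_cell and spacer below 0.006 m and z of green_cell in the frame of spacer between 0.024 and 0.0305 m and horizontal distance between lens_cell and green_cell below 0.006 m and z of lens_cell in the frame of green_cell between 0.024 and 0.0305 m and horizontal distance between red_cell and blue_port below 0.006 m and z of red_cell in the frame of blue_port between 0.026 and 0.0325 m and horizontal distance between eyepiece and red_cell below 0.006 m and z of eyepiece in the frame of red_cell between 0.024 and 0.0305 m); the robot touches nothing.
It fails at once if a piece is tipped over (more than 57 degrees) (angle between any of spacer, green_cell, lens_cell, red_cell, eyepiece's own z axis and vertical above 1 rad).
It fails at once if a bystander (bottle, screwdriver, thumb nut) is moved more than 25 mm (distance of any of wash_bottle, driver, thumb_nut from where it was at the start of the episode above 0.025 m).
It also fails if it takes over 131 s, if anything falls off the work surface, if the arm or the gripper's body presses on something with over 40 N, if the wrist force passes 120 N, or if a joint passes its speed limit or range.

## Working session

There is one attempt and no reset: what is moved stays moved. The work goes in short steps, Python scripts to look and compute and a shell command to move; the robot and the scene stay as the last step left them, time stands still between calls to the robot, and variables do not carry over. Pictures are saved under pics/ and viewed, at most 14 in all, crops included, and the job is handed in when it is done.

```bash
mkdir -p pics; cat > h.py <<'E'
import numpy as np, cv2
from bench import ctrl, vision
def cam(n):
    return vision.read_camera(n)
def pt(c,u,v,d=None,z=None):
    r=np.array([(u-c["cx"])/c["fx"],-(v-c["cy"])/c["fy"],-1.0])
    P=np.array(c["pose"]);R=P[:3,:3]@r;o=P[:3,3]
    if z is not None: d=(z-o[2])/R[2]
    return o+R*d
def cloud(c):
    v,u=np.mgrid[:400,:640];d=c["depth"]
    r=np.stack([(u-c["cx"])/c["fx"],-(v-c["cy"])/c["fy"],-np.ones_like(d)],-1)*d[...,None]
    P=np.array(c["pose"]);return r@P[:3,:3].T+P[:3,3]
E
python3 - <<'E'
from h import *
for n in("top","scene"):
    c=cam(n);print(n,[k for k in c],c["fx"],c["cx"],c["cy"],np.round(c["pose"],3).tolist())
    cv2.imwrite(f"pics/{n}0.png",c["pixels"][...,::-1]);np.savez(f"{n}0.npz",**c)
print(ctrl.get_state())
E
```

```text
top ['pixels', 'depth', 'fx', 'fy', 'cx', 'cy', 'pose'] 476.1600979141984 327.23717766813064 197.56534842070153 [[0.024, 0.982, -0.186, 0.31], [-1.0, 0.024, -0.003, -0.005], [0.001, 0.186, 0.983, 1.21], [0.0, 0.0, 0.0, 1.0]]
scene ['pixels', 'depth', 'fx', 'fy', 'cx', 'cy', 'pose'] 478.0534096163627 318.3265584790225 196.51138667809275 [[-0.812, -0.496, 0.309, 0.891], [0.584, -0.7, 0.412, 0.465], [0.012, 0.515, 0.857, 1.053], [0.0, 0.0, 0.0, 1.0]]
{'time_s': 0.1, 'q': array([-1.22338326e+00,  3.53576573e-01,  1.63406308e+00,  2.85024177e-05,
        1.15517877e+00, -2.40256506e-03]), 'qvel': array([ 0.0001374 , -0.00085213, -0.00239831,  0.00275896,  0.00056525,
        0.00244455]), 'effort': array([-1.07866919e-03, -6.06355762e+01, -3.42817605e+01, -1.01127096e-04,
        4.00552250e-03, -3.29153340e-05]), 'ee_pos': array([ 0.2140661 , -0.58674816,  0.23063677]), 'tcp_rot': array([ 9.84743402e-01,  1.74011654e-01, -9.23612937e-05, -6.06025682e-04]), 'wrist_force': array([-0.23497077, -0.21773295, -0.17060956]), 'torque': array([0.01227057, 0.03853525, 0.02121753]), 'finger_force': 0.0, 'width': 1.0028601719130288}
```

View pics/top0.png

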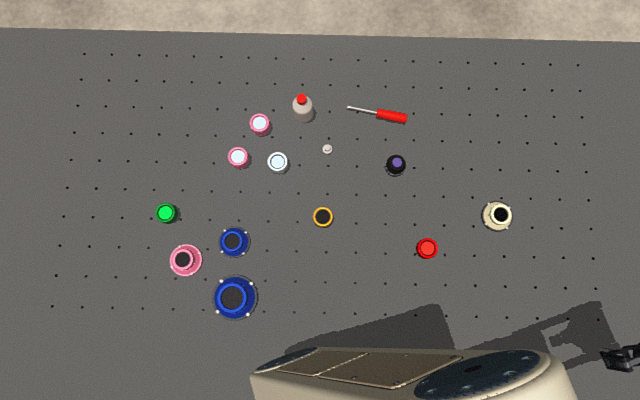

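View pics/scene0.png

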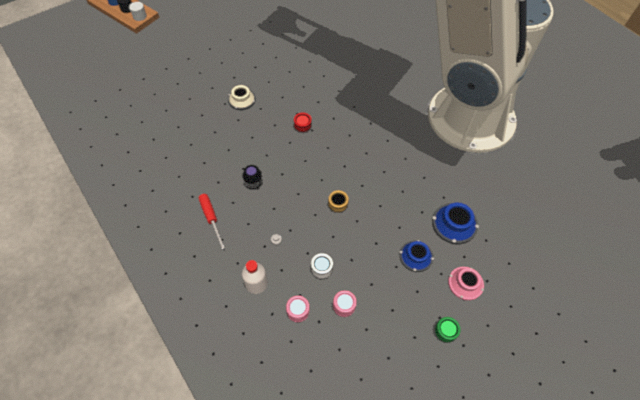

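The top view shows:
- spacer (323,216), green cell (166,213), red cell (428,248), eyepiece (396,164), ivory port (498,215)
- thumb nut (327,149), bottle (302,107), driver (378,114)

Look-alikes:
- **Lens shape:** (278,162) silver, (260,124) pink, (238,157) pink. The silver one is meant.
- **Ports:** (234,241) small blue, (235,298) large blue, (185,260) pink. The small blue one is meant.

I'll confirm both in one crop and measure everything.

```bash
cat >> h.py <<'E'
# name: (approx top-cam pixel, top height)
def top_circle(c,xy,h,R,tol=.004,win=.045):
    """circle through the cloud points lying at the top height near xy"""
    X=cloud(c);m=(c["depth"]>0)&(abs(X[...,2]-h)<tol)&(np.hypot(X[...,0]-xy[0],X[...,1]-xy[1])<win)
    p=X[m][:,:2].astype(np.float32)
    if len(p)<8: return None
    (x,y),r=cv2.minEnclosingCircle(p*1000);return round(x/1000,4),round(y/1000,4),round(r,1),len(p)
E
python3 - <<'E'
from h import *
T=dict(np.load("top0.npz"));S=dict(np.load("scene0.npz"))
L=dict(spacer=(323,216,.033),green=(166,213,.033),lens=(278,162,.041),red=(428,248,.033),eye=(396,164,.052),ivory=(498,215,.035),blue=(234,241,.035),bigblue=(235,298,.06),nut=(327,149,.018),pink1=(260,124,.041),pink2=(238,157,.041),bottle=(302,100,.11))
for n,(u,v,h) in L.items():
    p=pt(T,u,v,z=h);X=cloud(T)[v-15:v+15,u-15:u+15]
    print(n,p[:2].round(3),"r",np.hypot(*p[:2]).round(2),"zmax",X[...,2].max().round(4),"zc",X[15,15,2].round(4),top_circle(T,p,h,0),top_circle(S,p,h,0))
c=T["pixels"][140:330,140:300,::-1]
cv2.imwrite("pics/crop.png",cv2.resize(c,None,fx=3,fy=3,interpolation=cv2.INTER_CUBIC))
E
```

```text
spacer [0.485 0.008] r 0.49 zmax 1.2103 zc 0.0303 (0.4847, 0.0091, 25.0, 236) (0.488, 0.0082, 25.8, 171)
green [0.483 0.401] r 0.63 zmax 1.2103 zc 0.0319 (0.4853, 0.4034, 25.3, 223) (0.4873, 0.4022, 25.1, 240)
lens [0.62  0.125] r 0.63 zmax 1.2103 zc 0.0428 (0.6216, 0.1274, 25.1, 211) (0.6238, 0.1254, 25.6, 210)
red [ 0.412 -0.253] r 0.48 zmax 1.2103 zc 0.027 (0.4125, -0.2516, 25.0, 238) (0.4128, -0.2523, 26.4, 137)
eye [ 0.619 -0.172] r 0.64 zmax 1.2103 zc 0.0537 (0.6234, -0.1737, 20.4, 180) (0.6248, -0.1756, 21.2, 168)
ivory [ 0.498 -0.429] r 0.66 zmax 1.2103 zc 0.0306 (0.5007, -0.4347, 26.6, 250) (0.5019, -0.436, 27.5, 144)
blue [0.417 0.226] r 0.47 zmax 1.2103 zc 0.0308 (0.418, 0.2312, 25.9, 227) (0.4199, 0.2296, 25.9, 203)
bigblue [0.28  0.211] r 0.35 zmax 1.2103 zc 0.0384 None None
nut [0.664 0.002] r 0.66 zmax 1.2103 zc 0.0199 (0.6689, 0.0011, 9.2, 24) (0.6704, 0.001, 8.5, 28)
pink1 [0.719 0.176] r 0.74 zmax 1.2103 zc 0.0395 (0.7237, 0.1781, 25.2, 189) (0.726, 0.1774, 24.9, 243)
pink2 [0.63  0.228] r 0.67 zmax 1.2103 zc 0.04 (0.6329, 0.229, 25.0, 210) (0.6352, 0.2278, 25.2, 239)
bottle [0.759 0.066] r 0.76 zmax 1.2103 zc 0.1123 (0.7641, 0.0677, 12.5, 75) (0.7661, 0.0673, 12.6, 102)
```

View pics/crop.png

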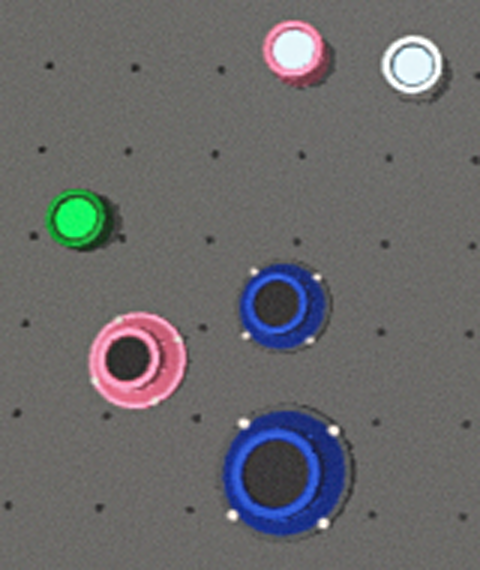

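The crop confirms it. The silver lens cell is at crop (412,65), next to a pink one at (295,48). The small blue port is at (277,303) and the big one at (280,472). The measured radii (25, 26 and 20 mm) and heights match the sizes given. Red cell goes first.

```bash
python3 -m pendant '[[[0.55,0.93,-0.4,0,0,0,1],[0.55,0.93,-0.4,0,0,0,1],[0.55,0.93,-0.4,0,0,0,1],[0.55,0.93,-0.4,0,0,0,1],[0.55,0.93,-0.4,0,0,0,1],[0.55,0.93,-0.4,0,0,0,1],[0.55,0.93,-0.4,0,0,0,1],[0.55,0.93,-0.4,0,0,0,1],[0.55,0.93,-0.4,0,0,0,1],[0.55,0.93,-0.4,0,0,0,1]]]'; python3 -m pendant '[[[0.56,0.93,0,0,0,0,1],[0.56,0.93,0,0,0,0,1],[0,0,0,0,0,0,1],[0,0,0,0,0,0,1],[0,0,0,0,0,0,1]]]'
```

```text
time_s: 0.93
ee_pos: [0.3795, -0.3067, 0.1107]
tcp_rot: [0.985, 0.174, -0.0, -0.0]
wrist_force: [1.0, 0.8, 0.3]
width: 1.002
finger_force: 0.0
time_s: 1.35
ee_pos: [0.4127, -0.2524, 0.1112]
tcp_rot: [0.985, 0.175, -0.0, 0.0]
wrist_force: [-0.1, -0.2, 0.0]
width: 0.999
finger_force: 0.0
```

```bash
python3 -m pendant '[[[0,0,-0.9,0,0,0,1],[0,0,-0.9,0,0,0,1],[0,0,-0.9,0,0,0,1],[0,0,-0.5,0,0,0,1],[0,0,-0.36,0,0,0,1],[0,0,0,0,0,0,1],[0,0,0,0,0,0,1]]]'; python3 -m pendant '[[[0,0,0,0,0,0,-1],[0,0,0,0,0,0,-1],[0,0,0,0,0,0,-1],[0,0,0,0,0,0,-1],[0,0,0,0,0,0,-1],[0,0,0,0,0,0,-1],[0,0,0,0,0,0,-1],[0,0,0,0,0,0,-1]]]'
```

```text
time_s: 1.93
ee_pos: [0.4124, -0.253, 0.0045]
tcp_rot: [0.985, 0.173, -0.0, -0.0]
wrist_force: [0.8, -1.0, 0.3]
width: 1.0
finger_force: 0.0
time_s: 2.6
ee_pos: [0.4134, -0.2528, 0.0058]
tcp_rot: [0.985, 0.174, 0.001, 0.001]
wrist_force: [-2.7, -0.1, 11.4]
width: 0.572
finger_force: 60.1
```

```bash
python3 -m pendant '[[[0,0,0.5,0,0,0,-1],[0,0,0.9,0,0,0,-1],[0,0,0.9,0,0,0,-1],[0,0.5,0.9,0,0,0,-1],[0,0.9,0.13,0,0,0,-1],[0.02,1,0,0,0,0,-1],[0.02,1,0,0,0,0,-1],[0.02,1,0,0,0,0,-1],[0.02,1,0,0,0,0,-1],[0.02,1,0,0,0,0,-1]]]'; python3 -m pendant '[[[0.02,1,0,0,0,0,-1],[0.02,1,0,0,0,0,-1],[0.02,1,0,0,0,0,-1],[0.02,1,0,0,0,0,-1],[0.02,1,0,0,0,0,-1],[0.01,1,0,0,0,0,-1],[0,1,0,0,0,0,-1],[0,1,0,0,0,0,-1],[0,0.9,0,0,0,0,-1],[0,0.5,0,0,0,0,-1]]]';python3 -m pendant '[[[0,0.3,0,0,0,0,-1],[0,0,0,0,0,0,-1],[0,0,0,0,0,0,-1],[0,0,0,0,0,0,-1]]]'
python3 - <<'E'
from h import *
s=ctrl.get_state();print(s["ee_pos"],s["width"])
for n in("top","scene"):
    c=cam(n);print(top_circle(c,s["ee_pos"],s["ee_pos"][2]+.0285,0,.004,.03),top_circle(c,(.419,.23),.035,0,.004))
    cv2.imwrite(f"pics/{n}1.png",cv2.resize(c["pixels"][150:350,140:420,::-1],None,fx=2.5,fy=2.5))
E
```

```text
time_s: 3.43
ee_pos: [0.4158, -0.059, 0.1051]
tcp_rot: [0.985, 0.174, 0.001, 0.0]
wrist_force: [0.5, 0.6, -1.5]
width: 0.57
finger_force: 62.2
time_s: 4.27
ee_pos: [0.4193, 0.2245, 0.1051]
tcp_rot: [0.985, 0.175, 0.001, -0.001]
wrist_force: [-0.4, -0.1, -0.8]
width: 0.565
finger_force: 62.3
time_s: 4.6
ee_pos: [0.4188, 0.2297, 0.1044]
tcp_rot: [0.985, 0.174, -0.0, 0.0]
wrist_force: [-0.2, 0.3, -1.2]
width: 0.565
finger_force: 62.3
[0.41882496 0.22967742 0.10438307] 0.5653174898070292
None (0.4153, 0.2112, 14.8, 36)
(0.4215, 0.2308, 28.6, 133) (0.4205, 0.2301, 25.9, 173)
```

View pics/top1.png

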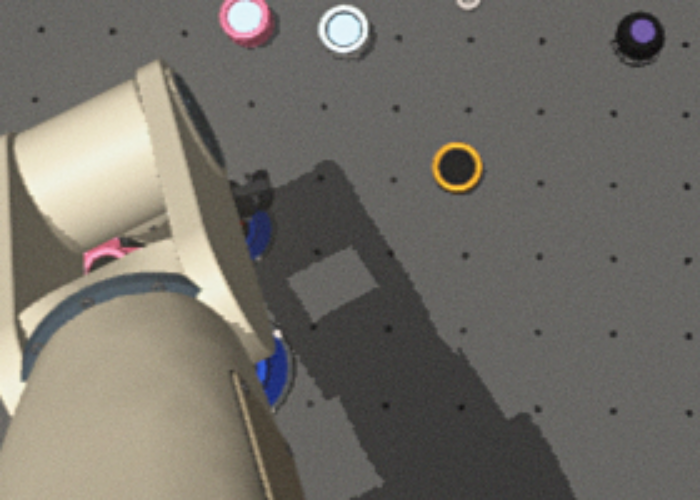

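In the top view the arm hides the blue port, which only shows at (258,232) in the crop. The scene camera puts the held piece within 1 mm of the port axis, so I'm lowering it.

```bash
python3 -m pendant '[[[0,0,-0.8,0,0,0,-1],[0,0,-0.7,0,0,0,-1],[0,0,-0.4,0,0,0,-1],[0,0,-0.2,0,0,0,-1],[0,0,-0.2,0,0,0,-1],[0,0,0,0,0,0,-1],[0,0,0,0,0,0,-1]]]'
```

```text
time_s: 5.28
ee_pos: [0.4195, 0.2304, 0.0357]
tcp_rot: [0.985, 0.174, 0.0, -0.0]
wrist_force: [-0.5, -0.4, -0.4]
width: 0.566
finger_force: 64.2
```

```bash
python3 -m pendant '[[[0,0,-0.05,0,0,0,-1],[0,0,0,0,0,0,-1]]]'; python3 -m pendant '[[[0,0,0,0,0,0,1],[0,0,0,0,0,0,1],[0,0,0,0,0,0,1],[0,0,0,0,0,0,1],[0,0,0,0,0,0,1],[0,0,0,0,0,0,1],[0,0,0.5,0,0,0,1],[0,0,0.9,0,0,0,1],[0,0,1,0,0,0,1],[0,0,0.5,0,0,0,1]]]'
```

```text
time_s: 5.45
ee_pos: [0.4198, 0.2307, 0.035]
tcp_rot: [0.985, 0.174, 0.001, -0.0]
wrist_force: [-1.8, -2.1, 10.9]
width: 0.569
finger_force: 65.3
time_s: 6.28
ee_pos: [0.4199, 0.2312, 0.1234]
tcp_rot: [0.985, 0.174, 0.001, -0.0]
wrist_force: [1.4, -0.2, 0.8]
width: 0.999
finger_force: 0.0
```

```bash
python3 -m pendant '[[[0.28,-0.93,0,0,0,0,1],[0.28,-0.93,0,0,0,0,1],[0.28,-0.93,0,0,0,0,1],[0.28,-0.93,0,0,0,0,1],[0.28,-0.93,0,0,0,0,1],[0.28,-0.93,0,0,0,0,1],[0.28,-0.93,0,0,0,0,1],[0.28,-0.9,0,0,0,0,1],[0,0,0,0,0,0,1],[0,0,0,0,0,0,1]]]'
python3 - <<'E'
from h import *
s=ctrl.get_state();print(s["ee_pos"])
for n in("top","scene"):
    c=cam(n);print(top_circle(c,(.419,.23),.063,0,.005))
E
python3 -m pendant '[[[0,0,-0.9,0,0,0,1],[0,0,-0.9,0,0,0,1],[0,0,-0.9,0,0,0,1],[0,0,-0.7,0,0,0,1],[0,0,-0.46,0,0,0,1],[0,0,0,0,0,0,1],[0,0,0,0,0,0,1]]]'
```

```text
time_s: 7.12
ee_pos: [0.4865, 0.0072, 0.1208]
tcp_rot: [0.985, 0.173, -0.0, -0.0]
wrist_force: [-0.1, 0.6, -0.0]
width: 0.999
finger_force: 0.0
[0.48647763 0.00719608 0.12077432]
(0.4194, 0.2292, 25.1, 288)
(0.4205, 0.2289, 26.0, 249)
time_s: 7.8
ee_pos: [0.4855, 0.0093, 0.0047]
tcp_rot: [0.985, 0.175, -0.001, -0.0]
wrist_force: [0.6, 0.1, 0.2]
width: 1.001
finger_force: 0.0
```

```bash
python3 -m pendant '[[[0,0,0,0,0,0,-1],[0,0,0,0,0,0,-1],[0,0,0,0,0,0,-1],[0,0,0,0,0,0,-1],[0,0,0,0,0,0,-1],[0,0,0,0,0,0,-1],[0,0,0,0,0,0,-1]]]';  python3 -m pendant '[[[0,0,0.5,0,0,0,-1],[0,0,0.9,0,0,0,-1],[0,0,0.9,0,0,0,-1],[0,-0.5,0.9,0,0,0,-1],[0.04,-0.9,0.13,0,0,0,-1],[0.04,-1,0,0,0,0,-1],[0.04,-1,0,0,0,0,-1],[0.04,-1,0,0,0,0,-1],[0.04,-1,0,0,0,0,-1],[0.04,-1,0,0,0,0,-1]]]'; python3 -m pendant '[[[0.04,-1,0,0,0,0,-1],[0.04,-1,0,0,0,0,-1],[0.04,-1,0,0,0,0,-1],[0.04,-1,0,0,0,0,-1],[0.04,-1,0,0,0,0,-1],[0.04,-1,0,0,0,0,-1],[0.04,-1,0,0,0,0,-1],[0.01,-0.9,0,0,0,0,-1],[0,-0.5,0,0,0,0,-1],[0,0,0,0,0,0,-1]]]'
python3 -m pendant '[[[0,0,0,0,0,0,-1],[0,0,0,0,0,0,-1]]]'
python3 - <<'E'
from h import *
s=ctrl.get_state();print(s["ee_pos"],s["width"])
for n in("top","scene"):
    c=cam(n);print(top_circle(c,s["ee_pos"],s["ee_pos"][2]+.0285,0,.004,.03),top_circle(c,(.501,-.435),.035,0,.004))
E
```

```text
time_s: 8.38
ee_pos: [0.4871, 0.0086, 0.0065]
tcp_rot: [0.985, 0.174, 0.001, -0.0]
wrist_force: [-1.9, 3.4, 10.9]
width: 0.564
finger_force: 60.0
time_s: 9.22
ee_pos: [0.4932, -0.1851, 0.1055]
tcp_rot: [0.985, 0.174, 0.0, 0.0]
wrist_force: [0.9, 0.9, -3.1]
width: 0.563
finger_force: 63.6
time_s: 10.05
ee_pos: [0.5019, -0.4387, 0.1053]
tcp_rot: [0.985, 0.173, 0.0, 0.001]
wrist_force: [-1.4, 0.5, -3.2]
width: 0.567
finger_force: 63.5
time_s: 10.22
ee_pos: [0.5018, -0.4345, 0.1048]
tcp_rot: [0.985, 0.174, -0.0, -0.001]
wrist_force: [0.1, 1.0, -3.9]
width: 0.564
finger_force: 63.5
[ 0.50175817 -0.43446319  0.10480188] 0.5638047842947003
(0.4998, -0.4314, 23.4, 36) (0.5006, -0.4338, 26.1, 130)
(0.5017, -0.4344, 29.8, 80) (0.5011, -0.4356, 27.6, 144)
```

```bash
python3 -m pendant '[[[0,0,-0.8,0,0,0,-1],[0,0,-0.7,0,0,0,-1],[0,0,-0.4,0,0,0,-1],[0,0,-0.2,0,0,0,-1],[0,0,-0.23,0,0,0,-1],[0,0,0,0,0,0,-1],[0,0,0,0,0,0,-1]]]'
```

```text
time_s: 10.9
ee_pos: [0.5026, -0.4355, 0.0366]
tcp_rot: [0.985, 0.174, 0.0, 0.0]
wrist_force: [-0.6, 3.5, 4.7]
width: 0.565
finger_force: 64.2
```

```bash
python3 -m pendant '[[[0,0,0,0,0,0,1],[0,0,0,0,0,0,1],[0,0,0,0,0,0,1],[0,0,0,0,0,0,1],[0,0,0,0,0,0,1],[0,0,0,0,0,0,1],[0,0,0.5,0,0,0,1],[0,0,0.9,0,0,0,1],[0,0,1,0,0,0,1],[0,0,0.5,0,0,0,1]]]'; python3 -m pendant '[[[0.41,0.87,0,0,0,0,1],[0.41,0.87,0,0,0,0,1],[0.41,0.87,0,0,0,0,1],[0.41,0.87,0,0,0,0,1],[0.41,0.87,0,0,0,0,1],[0.41,0.87,0,0,0,0,1],[0.41,0.87,0,0,0,0,1],[0.41,0.87,0,0,0,0,1],[0.41,0.87,0,0,0,0,1],[0.39,0.87,0,0,0,0,1]]]';python3 -m pendant '[[[0,0,0,0,0,0,1],[0,0,0,0,0,0,1],[0,0,0,0,0,0,1]]]'
python3 - <<'E'
from h import *
s=ctrl.get_state();print(s["ee_pos"])
for n in("top","scene"):
    c=cam(n);print(top_circle(c,(.501,-.435),.063,0,.005))
E
python3 -m pendant '[[[0,0,-0.9,0,0,0,1],[0,0,-0.9,0,0,0,1],[0,0,-0.9,0,0,0,1],[0,0,-0.7,0,0,0,1],[0,0,-0.5,0,0,0,1],[0,0,0,0,0,0,1],[0,0,0,0,0,0,1]]]'
```

```text
time_s: 11.73
ee_pos: [0.5032, -0.4366, 0.1252]
tcp_rot: [0.985, 0.174, 0.001, 0.001]
wrist_force: [0.5, -1.6, 0.6]
width: 1.0
finger_force: 0.0
time_s: 12.57
ee_pos: [0.6251, -0.1733, 0.1221]
tcp_rot: [0.985, 0.174, 0.0, 0.0]
wrist_force: [0.7, -0.9, 0.6]
width: 0.997
finger_force: 0.0
time_s: 12.82
ee_pos: [0.6244, -0.1749, 0.122]
tcp_rot: [0.985, 0.174, -0.0, 0.0]
wrist_force: [-0.3, -0.3, 0.4]
width: 1.002
finger_force: 0.0
[ 0.62437535 -0.17487302  0.12195451]
(0.5013, -0.436, 25.7, 271)
None
time_s: 13.5
ee_pos: [0.6241, -0.1753, 0.0048]
tcp_rot: [0.985, 0.174, -0.001, -0.0]
wrist_force: [0.4, 0.1, 0.4]
width: 1.002
finger_force: 0.0
```

```bash
python3 -m pendant '[[[0,0,0,0,0,0,-1],[0,0,0,0,0,0,-1],[0,0,0,0,0,0,-1],[0,0,0,0,0,0,-1],[0,0,0,0,0,0,-1],[0,0,0,0,0,0,-1],[0,0,0,0,0,0,-1]]]';  python3 -m pendant '[[[0,0,0.5,0,0,0,-1],[0,0,0.9,0,0,0,-1],[0,0,0.9,0,0,0,-1],[0,0,0.9,0,0,0,-1],[-0.25,0.5,0.8,0,0,0,-1],[-0.45,0.9,0.33,0,0,0,-1],[-0.5,1,0,0,0,0,-1],[-0.5,1,0,0,0,0,-1],[-0.5,1,0,0,0,0,-1],[-0.5,1,0,0,0,0,-1]]]'; python3 -m pendant '[[[-0.5,1,0,0,0,0,-1],[-0.5,1,0,0,0,0,-1],[-0.5,1,0,0,0,0,-1],[-0.5,1,0,0,0,0,-1],[-0.5,1,0,0,0,0,-1],[-0.5,1,0,0,0,0,-1],[-0.5,0.9,0,0,0,0,-1],[-0.4,0.7,0,0,0,0,-1],[-0.25,0.5,0,0,0,0,-1],[0,0,0,0,0,0,-1]]]'
python3 -m pendant '[[[0,0,0,0,0,0,-1],[0,0,0,0,0,0,-1],[0,0,0,0,0,0,-1]]]'
python3 - <<'E'
from h import *
s=ctrl.get_state();print(s["ee_pos"],s["width"])
for n in("top","scene"):
    c=cam(n);print(top_circle(c,s["ee_pos"],s["ee_pos"][2]+.0475,0,.004,.025),top_circle(c,(.419,.23),.063,0,.005),top_circle(c,(.501,-.435),.063,0,.005))
cv2.imwrite("pics/scene2.png",cv2.resize(c["pixels"][60:360,200:520,::-1],None,fx=2,fy=2))
E
```

```text
time_s: 14.08
ee_pos: [0.6255, -0.1749, 0.007]
tcp_rot: [0.985, 0.174, 0.001, 0.0]
wrist_force: [-2.3, -0.6, 8.2]
width: 0.565
finger_force: 61.0
time_s: 14.92
ee_pos: [0.5429, -0.0115, 0.1365]
tcp_rot: [0.985, 0.174, 0.001, 0.0]
wrist_force: [0.2, 0.1, -1.7]
width: 0.565
finger_force: 62.4
time_s: 15.75
ee_pos: [0.418, 0.2327, 0.1362]
tcp_rot: [0.985, 0.175, 0.001, -0.001]
wrist_force: [-0.3, 0.3, -1.7]
width: 0.567
finger_force: 62.5
time_s: 16.0
ee_pos: [0.4196, 0.2297, 0.1354]
tcp_rot: [0.985, 0.174, 0.0, 0.0]
wrist_force: [-0.0, 1.4, -1.2]
width: 0.566
finger_force: 62.5
[0.41955424 0.22967339 0.13539558] 0.5656179820373779
None (0.4163, 0.2111, 15.8, 46) (0.5007, -0.4359, 25.5, 289)
(0.4243, 0.2311, 23.0, 151) (0.4214, 0.2283, 25.0, 236) (0.5041, -0.438, 26.5, 168)
```

View pics/scene2.png

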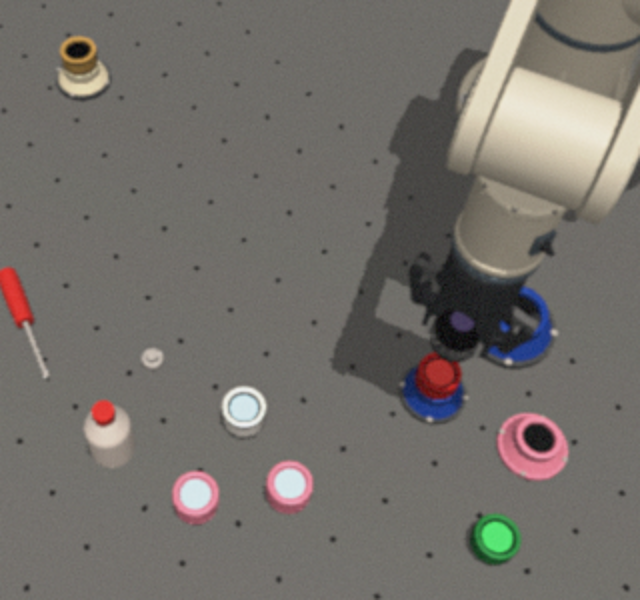

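The red cell sits in the blue port at (437,380) and the spacer in the ivory port at (78,60). The eyepiece is held upright above the red cell at (458,330). Lowering.

```bash
python3 -m pendant '[[[0,0,-0.8,0,0,0,-1],[0,0,-0.7,0,0,0,-1],[0,0,-0.4,0,0,0,-1],[0,0,-0.25,0,0,0,-1],[0,0,-0.2,0,0,0,-1],[0,0,0,0,0,0,-1],[0,0,0,0,0,0,-1]]]'
```

```text
time_s: 16.68
ee_pos: [0.4197, 0.2303, 0.0648]
tcp_rot: [0.985, 0.174, 0.0, -0.0]
wrist_force: [-0.1, -0.4, -2.6]
width: 0.567
finger_force: 63.9
```

```bash
python3 -m pendant '[[[0,0,-0.05,0,0,0,-1],[0,0,0,0,0,0,-1]]]'
```

```text
time_s: 16.85
ee_pos: [0.4198, 0.2304, 0.0643]
tcp_rot: [0.985, 0.174, 0.001, -0.0]
wrist_force: [-3.2, -3.1, 14.6]
width: 0.563
finger_force: 65.4
```

```bash
python3 -m pendant '[[[0,0,0,0,0,0,1],[0,0,0,0,0,0,1],[0,0,0,0,0,0,1],[0,0,0,0,0,0,1],[0,0,0,0,0,0,1],[0,0,0,0,0,0,1],[0,0,0.5,0,0,0,1],[0,0,0.9,0,0,0,1],[0,0,1,0,0,0,1],[0,0,0.5,0,0,0,1]]]'; python3 -m pendant '[[[0.37,0.96,0,0,0,0,1],[0.37,0.96,0,0,0,0,1],[0.37,0.96,0,0,0,0,1],[0.37,0.96,0,0,0,0,1],[0.37,0.96,0,0,0,0,1],[0.37,0.94,0,0,0,0,1],[0,0,0,0,0,0,1],[0,0,0,0,0,0,1],[0,0,0,0,0,0,1]]]'
python3 - <<'E'
from h import *
s=ctrl.get_state();print(s["ee_pos"])
for n in("top","scene"):
    c=cam(n);print(top_circle(c,(.419,.23),.110,0,.005,.03))
E
python3 -m pendant '[[[0,0,-0.9,0,0,0,1],[0,0,-1,0,0,0,1],[0,0,-1,0,0,0,1],[0,0,-0.9,0,0,0,1],[0,0,-0.6,0,0,0,1],[0,0,-0.4,0,0,0,1],[0,0,0,0,0,0,1],[0,0,0,0,0,0,1]]]'
```

```text
time_s: 17.68
ee_pos: [0.42, 0.2309, 0.1526]
tcp_rot: [0.985, 0.174, 0.001, -0.0]
wrist_force: [0.6, 1.0, 0.5]
width: 0.998
finger_force: 0.0
time_s: 18.43
ee_pos: [0.485, 0.4018, 0.1493]
tcp_rot: [0.985, 0.174, -0.001, 0.001]
wrist_force: [-0.8, -0.2, 0.2]
width: 1.004
finger_force: 0.0
[0.48495227 0.40176406 0.14933926]
(0.4187, 0.2289, 20.1, 235)
(0.4197, 0.2272, 20.8, 240)
time_s: 19.2
ee_pos: [0.4857, 0.402, 0.0062]
tcp_rot: [0.985, 0.174, -0.0, 0.0]
wrist_force: [0.4, 0.0, -0.4]
width: 1.001
finger_force: 0.0
```

```bash
python3 -m pendant '[[[0,0,0,0,0,0,-1],[0,0,0,0,0,0,-1],[0,0,0,0,0,0,-1],[0,0,0,0,0,0,-1],[0,0,0,0,0,0,-1],[0,0,0,0,0,0,-1],[0,0,0,0,0,0,-1]]]';  python3 -m pendant '[[[0,0,0.5,0,0,0,-1],[0,0,0.9,0,0,0,-1],[0,0,1,0,0,0,-1],[0,0,1,0,0,0,-1],[0,0,1,0,0,0,-1],[0,-0.5,0.6,0,0,0,-1],[0,-0.9,0,0,0,0,-1],[0.05,-1,0,0,0,0,-1],[0.05,-1,0,0,0,0,-1],[0.05,-1,0,0,0,0,-1]]]'; python3 -m pendant '[[[0.05,-1,0,0,0,0,-1],[0.05,-1,0,0,0,0,-1],[0.05,-1,0,0,0,0,-1],[0.05,-1,0,0,0,0,-1],[0.05,-1,0,0,0,0,-1],[0.05,-1,0,0,0,0,-1],[0.05,-1,0,0,0,0,-1],[0.05,-1,0,0,0,0,-1],[0,-1,0,0,0,0,-1],[0,-1,0,0,0,0,-1]]]'; python3 -m pendant '[[[0,-1,0,0,0,0,-1],[0,-1,0,0,0,0,-1],[0,-1,0,0,0,0,-1],[0,-1,0,0,0,0,-1],[0,-1,0,0,0,0,-1],[0,-1,0,0,0,0,-1],[0,-1,0,0,0,0,-1],[0,-1,0,0,0,0,-1],[0,-1,0,0,0,0,-1],[0,-1,0,0,0,0,-1]]]'
python3 -m pendant '[[[0,-1,0,0,0,0,-1],[0,-1,0,0,0,0,-1],[0,-0.9,0,0,0,0,-1],[0,-0.63,0,0,0,0,-1],[0,0,0,0,0,0,-1],[0,0,0,0,0,0,-1],[0,0,0,0,0,0,-1]]]'
python3 - <<'E'
from h import *
s=ctrl.get_state();print(s["ee_pos"],s["width"])
for n in("top","scene"):
    c=cam(n);print(top_circle(c,s["ee_pos"],s["ee_pos"][2]+.0275,0,.004,.028),top_circle(c,(.501,-.435),.063,0,.005),top_circle(c,(.419,.23),.110,0,.005,.03))
E
```

```text
time_s: 19.78
ee_pos: [0.4865, 0.4032, 0.0078]
tcp_rot: [0.985, 0.174, 0.001, -0.001]
wrist_force: [-1.6, -1.6, 10.0]
width: 0.571
finger_force: 60.6
time_s: 20.62
ee_pos: [0.49, 0.2695, 0.1568]
tcp_rot: [0.985, 0.174, 0.001, -0.0]
wrist_force: [0.6, 0.1, -1.4]
width: 0.566
finger_force: 62.2
time_s: 21.45
ee_pos: [0.5022, -0.0309, 0.1567]
tcp_rot: [0.985, 0.174, 0.001, 0.0]
wrist_force: [0.5, 0.7, -0.9]
width: 0.568
finger_force: 62.2
time_s: 22.28
ee_pos: [0.502, -0.331, 0.1567]
tcp_rot: [0.985, 0.174, 0.0, 0.0]
wrist_force: [0.1, -1.5, -0.6]
width: 0.567
finger_force: 62.2
time_s: 22.87
ee_pos: [0.502, -0.4347, 0.1561]
tcp_rot: [0.985, 0.174, -0.0, -0.0]
wrist_force: [-0.4, 0.6, -1.7]
width: 0.566
finger_force: 62.2
[ 0.50195097 -0.43466578  0.15606726] 0.5658237888357206
(0.5015, -0.4326, 23.7, 39) (0.501, -0.4356, 25.4, 204) (0.4186, 0.2289, 20.8, 227)
(0.5046, -0.4347, 27.7, 67) (0.5033, -0.4376, 27.0, 160) (0.4202, 0.228, 20.7, 245)
```

```bash
python3 -m pendant '[[[0,0,-0.8,0,0,0,-1],[0,0,-0.8,0,0,0,-1],[0,0,-0.7,0,0,0,-1],[0,0,-0.35,0,0,0,-1],[0,0,-0.2,0,0,0,-1],[0,0,-0.2,0,0,0,-1],[0,0,0,0,0,0,-1],[0,0,0,0,0,0,-1]]]'
```

```text
time_s: 23.63
ee_pos: [0.5031, -0.4357, 0.0659]
tcp_rot: [0.985, 0.174, 0.001, 0.001]
wrist_force: [-0.6, -0.1, 2.0]
width: 0.568
finger_force: 62.3
```

```bash
python3 -m pendant '[[[0,0,0,0,0,0,1],[0,0,0,0,0,0,1],[0,0,0,0,0,0,1],[0,0,0,0,0,0,1],[0,0,0,0,0,0,1],[0,0,0,0,0,0,1],[0,0,0.5,0,0,0,1],[0,0,0.9,0,0,0,1],[0,0,1,0,0,0,1],[0,0,0.5,0,0,0,1]]]'; python3 -m pendant '[[[0.2,0.94,0,0,0,0,1],[0.2,0.94,0,0,0,0,1],[0.2,0.94,0,0,0,0,1],[0.2,0.94,0,0,0,0,1],[0.2,0.94,0,0,0,0,1],[0.2,0.94,0,0,0,0,1],[0.2,0.94,0,0,0,0,1],[0.2,0.94,0,0,0,0,1],[0.2,0.94,0,0,0,0,1],[0.2,0.94,0,0,0,0,1]]]'; python3 -m pendant '[[[0.2,0.93,0,0,0,0,1],[0.2,0.93,0,0,0,0,1],[0.2,0.93,0,0,0,0,1],[0.2,0.93,0,0,0,0,1],[0.2,0.93,0,0,0,0,1],[0.2,0.93,0,0,0,0,1],[0.2,0.93,0,0,0,0,1],[0.2,0.93,0,0,0,0,1],[0.2,0.93,0,0,0,0,1],[0.23,0.93,0,0,0,0,1]]]'; python3 -m pendant '[[[0,0,0,0,0,0,1],[0,0,0,0,0,0,1],[0,0,0,0,0,0,1]]]'
python3 - <<'E'
from h import *
s=ctrl.get_state();print(s["ee_pos"])
for n in("top","scene"):
    c=cam(n);print(top_circle(c,(.501,-.435),.091,0,.005))
E
python3 -m pendant '[[[0,0,-0.9,0,0,0,1],[0,0,-1,0,0,0,1],[0,0,-1,0,0,0,1],[0,0,-0.9,0,0,0,1],[0,0,-0.6,0,0,0,1],[0,0,-0.45,0,0,0,1],[0,0,0,0,0,0,1],[0,0,0,0,0,0,1]]]'
```

```text
time_s: 24.47
ee_pos: [0.5032, -0.4362, 0.1547]
tcp_rot: [0.985, 0.174, 0.001, 0.001]
wrist_force: [0.8, -1.3, -0.5]
width: 1.003
finger_force: 0.0
time_s: 25.3
ee_pos: [0.5623, -0.152, 0.1516]
tcp_rot: [0.985, 0.174, 0.0, 0.0]
wrist_force: [0.9, -0.2, 0.0]
width: 0.999
finger_force: 0.0
time_s: 26.13
ee_pos: [0.6231, 0.1271, 0.1515]
tcp_rot: [0.985, 0.174, -0.0, 0.0]
wrist_force: [-0.2, 0.1, 0.6]
width: 1.0
finger_force: 0.0
time_s: 26.38
ee_pos: [0.6227, 0.1253, 0.1512]
tcp_rot: [0.985, 0.174, -0.0, 0.0]
wrist_force: [-0.4, -1.1, 0.4]
width: 1.003
finger_force: 0.0
[0.62270576 0.12528518 0.15122524]
(0.5022, -0.4357, 25.4, 302)
(0.5041, -0.4374, 26.0, 167)
time_s: 27.15
ee_pos: [0.623, 0.125, 0.0059]
tcp_rot: [0.985, 0.174, -0.0, 0.0]
wrist_force: [-1.0, 0.1, 0.0]
width: 1.001
finger_force: 0.0
```

```bash
python3 -m pendant '[[[0,0,0,0,0,0,-1],[0,0,0,0,0,0,-1],[0,0,0,0,0,0,-1],[0,0,0,0,0,0,-1],[0,0,0,0,0,0,-1],[0,0,0,0,0,0,-1],[0,0,0,0,0,0,-1]]]';  python3 -m pendant '[[[0,0,0.5,0,0,0,-1],[0,0,0.9,0,0,0,-1],[0,0,1,0,0,0,-1],[0,0,1,0,0,0,-1],[0,0,1,0,0,0,-1],[-0.1,-0.5,0.6,0,0,0,-1],[-0.2,-0.9,0,0,0,0,-1],[-0.2,-0.9,0,0,0,0,-1],[-0.2,-0.9,0,0,0,0,-1],[-0.2,-0.9,0,0,0,0,-1]]]'; python3 -m pendant '[[[-0.2,-0.9,0,0,0,0,-1],[-0.2,-0.9,0,0,0,0,-1],[-0.2,-0.9,0,0,0,0,-1],[-0.2,-0.9,0,0,0,0,-1],[-0.2,-0.9,0,0,0,0,-1],[-0.2,-0.9,0,0,0,0,-1],[-0.2,-0.9,0,0,0,0,-1],[-0.2,-0.9,0,0,0,0,-1],[-0.2,-0.9,0,0,0,0,-1],[-0.2,-0.9,0,0,0,0,-1]]]'; python3 -m pendant '[[[-0.2,-0.9,0,0,0,0,-1],[-0.2,-0.9,0,0,0,0,-1],[-0.2,-0.9,0,0,0,0,-1],[-0.2,-0.9,0,0,0,0,-1],[-0.2,-0.9,0,0,0,0,-1],[-0.13,-0.9,0,0,0,0,-1],[0,-0.2,0,0,0,0,-1],[0,0,0,0,0,0,-1],[0,0,0,0,0,0,-1],[0,0,0,0,0,0,-1]]]'
python3 - <<'E'
from h import *
s=ctrl.get_state();print(s["ee_pos"],s["width"])
for n in("top","scene"):
    c=cam(n);print(top_circle(c,s["ee_pos"],s["ee_pos"][2]+.0355,0,.004,.028),top_circle(c,(.501,-.435),.091,0,.005))
E
```

```text
time_s: 27.73
ee_pos: [0.6241, 0.1259, 0.0078]
tcp_rot: [0.985, 0.174, 0.001, -0.0]
wrist_force: [-1.8, -1.2, 6.7]
width: 0.571
finger_force: 61.0
time_s: 28.57
ee_pos: [0.5957, 0.0017, 0.1569]
tcp_rot: [0.985, 0.174, 0.001, 0.0]
wrist_force: [0.7, -0.3, -1.4]
width: 0.571
finger_force: 62.3
time_s: 29.4
ee_pos: [0.5357, -0.2686, 0.1567]
tcp_rot: [0.985, 0.174, 0.0, 0.0]
wrist_force: [0.5, 0.2, -1.8]
width: 0.566
finger_force: 62.3
time_s: 30.23
ee_pos: [0.5023, -0.4341, 0.156]
tcp_rot: [0.985, 0.174, -0.0, -0.0]
wrist_force: [0.2, 0.3, -0.9]
width: 0.571
finger_force: 62.4
[ 0.50228141 -0.43406434  0.15601184] 0.5709557218102456
(0.5012, -0.4309, 24.3, 36) (0.5022, -0.435, 25.2, 146)
(0.504, -0.4341, 27.6, 69) (0.5047, -0.4378, 26.9, 170)
```

```bash
python3 -m pendant '[[[0,0,-0.7,0,0,0,-1],[0,0,-0.6,0,0,0,-1],[0,0,-0.4,0,0,0,-1],[0,0,-0.22,0,0,0,-1],[0,0,-0.2,0,0,0,-1],[0,0,0,0,0,0,-1],[0,0,0,0,0,0,-1]]]'
```

```text
time_s: 30.92
ee_pos: [0.5027, -0.4351, 0.0938]
tcp_rot: [0.985, 0.174, 0.0, 0.0]
wrist_force: [-1.3, 2.7, 5.5]
width: 0.565
finger_force: 63.0
```

Contact came at the seat height (about 7 N). Now release, back off upward and aside, then check.

```bash
python3 -m pendant '[[[0,0,0,0,0,0,1],[0,0,0,0,0,0,1],[0,0,0,0,0,0,1],[0,0,0,0,0,0,1],[0,0,0,0,0,0,1],[0,0,0,0,0,0,1],[0,0,0.5,0,0,0,1],[0,0,0.9,0,0,0,1],[0,0,1,0,0,0,1],[0,0,0.5,0,0,0,1]]]'; python3 -m pendant '[[[0,1,0,0,0,0,1],[0,1,0,0,0,0,1],[0,1,0,0,0,0,1],[0,1,0,0,0,0,1],[0,1,0,0,0,0,1],[0,1,0,0,0,0,1],[0,1,0,0,0,0,1],[0,1,0,0,0,0,1],[0,0,0,0,0,0,1],[0,0,0,0,0,0,1]]]'
python3 - <<'E'
from h import *
o=[]
for n in("top","scene"):
    c=cam(n);X=cloud(c)
    for xy,h in(((.501,-.435),.127),((.419,.23),.110)):
        m=np.hypot(X[...,0]-xy[0],X[...,1]-xy[1])<.012; z=X[m][:,2]
        print(n,top_circle(c,xy,h,0,.005,.035),"z",np.percentile(z,[20,50,90]).round(4))
    print("bystanders",top_circle(c,(.669,.001),.018,0),top_circle(c,(.765,.067),.11,0))
    cv2.imwrite(f"pics/{n}3.png",c["pixels"][...,::-1])
E
```

```text
time_s: 31.75
ee_pos: [0.5031, -0.4362, 0.1826]
tcp_rot: [0.985, 0.174, 0.001, 0.001]
wrist_force: [0.5, -1.3, 0.6]
width: 0.999
finger_force: 0.0
time_s: 32.58
ee_pos: [0.5023, -0.1942, 0.1796]
tcp_rot: [0.985, 0.175, 0.0, 0.0]
wrist_force: [0.1, -0.2, -0.5]
width: 1.005
finger_force: 0.0
top (0.5015, -0.4357, 25.3, 309) z [0.1214 0.1228 0.1252]
top (0.4184, 0.2291, 20.1, 230) z [0.1101 0.1124 0.1151]
bystanders (0.6688, 0.0009, 9.4, 23) (0.7637, 0.0678, 12.2, 73)
scene (0.5013, -0.4352, 27.6, 183) z [0.1216 0.1235 0.1256]
scene (0.4199, 0.2274, 20.3, 245) z [0.1093 0.111  0.1132]
bystanders (0.6678, 0.0023, 7.9, 27) (0.7663, 0.0668, 12.4, 100)
```

View pics/scene3.png

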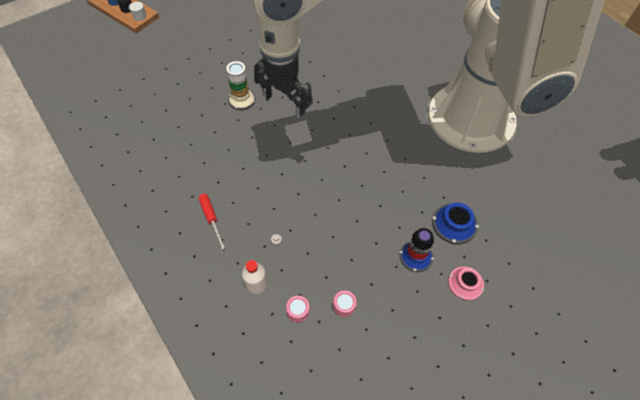

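Both columns stand complete, ivory at (238,85) and blue at (420,245). Top heights are about 0.127 m and 0.110 m, as they should be. The nut and bottle measure as at the start, and the driver looks unmoved in the picture.

```bash
python3 -c "from bench import ctrl; print(ctrl.finish_job())"
```

```text
the job is handed in; nothing more can be done
None
```

Both optical columns are built and the job is handed in at about 33 s on the robot clock; the final camera check showed both upright at their expected heights with everything released, but the hand-in returned no verdict.

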